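Stir the drying media in the workshop drawer

ROBOT

A 7-joint arm with a two-finger parallel gripper is mounted at the origin on the work surface. World frame = base frame: x ahead of the robot, y to its left, z up, the work surface at z = 0. Lengths are in m, angles in rad, forces in N, time in s.
With the tool pointing down it reaches from about 0.4 to 0.85 m from the base axis. Payload 10.4 kg.
Tool frame: the origin (TCP) lies at the very end of the fingers, on their centre line; the grasp point (between the pads) lies 19 mm behind it (manip.grip_point_offset is the distance from the TCP to the grasp point, in m); z points along the fingers, y is the line along which they close (so a half turn about z gives the same grasp; the last joint's range is limited). The gripper opens to 85 mm and grips with 20 to 120 N. Pads are 22 mm wide; open, the fingers measure 114 mm over their backs; the gripper's body (76 mm by 85 mm) begins 54 mm behind the grasp point. The pads swing forward as they close: fully open they stand 13 mm farther back than shut.
Start: joints at [1.281, 0.332, -0.065, 1.46, 0.022, 1.35, -0.088], TCP at [0.165, -0.603, 0.231] pointing down, gripper open.
Joint ranges: [-2.6, 2.6], [-0.5, 2.12], [-1.47, 1.34], [0.16, 2.42], [-1.27, 4.41], [0.06, 2.06], [-2.6, 2.6]. Speed limits (rad/s): [2.22, 2.22, 2.79, 2.79, 3.14, 3.14, 3.14].

INTERFACE

Orientations are given as a unit quaternion [x, y, z, w].
In Python, from workcell import manip gives the robot as it stands. The module is installed in compiled form; this text tells all that it offers.
- The arm moves only by the tool step_arm, never from a script. Its argument "moves" is a list of rows, each a list of 7 numbers: the closure, from 0 (fully open) to 1 (shut), then the shift along the world's x, y, z in mm, then the turn, a rotation vector about the world's x, y, z in rad. In form: [[grip, tx, ty, tz, ax, ay, az], ...]. A call has 1 to 10 rows; each row is the pose to reach, as a shift and turn from the pose commanded when the call began; what a row does not reach only later rows make up. A row lasts 1/10 s, in which the tool goes at most 50 mm and 8.59 degrees, less where a joint would pass 70% of its speed; a pose out of reach is approached as far as the arm can. A call with a gripper value outside its range is refused whole. The fingers move at their own pace and stop on an object; "grip_force" is the grip in N (left out, the last holds). Time passes only in rows, so rows that repeat a pose let the fingers close. It gives the time, the measured TCP pose, the force, the opening and the grip force at its end, in the units of the state.
- manip.get_obs(): the state, without advancing time (a new reading comes with each control period).
- manip.camera(name): name is "scene" or "top" or "wrist"; returns a dict with "image" (480x640x3 uint8, blue, green, red), "K" (3x3 intrinsics, pixels), "rvec" (rotation vector, rad) and "tvec" (3), from world to camera coordinates, as OpenCV has them; the wrist camera has in their place "mount" (4x4, takes a point from camera to tool coordinates, whose origin is the TCP and whose axes are the flange's). Camera axes: x right, y down, z forward; pixel columns grow to the right and rows downward; lengths in m; the calibration is good to about 2 mm. The wrist camera is an equidistant fisheye: a pixel r from the principal point sees the ray r / f radians off the axis. A picture is of the moment at which its call begins: read the wrist's pose just before it. There is no depth.
- manip.hand_in(): hands the job in; it is judged then, once.
The state is a dict: "clock": time; "joint_pos": joint angles; "joint_velocities": joint speeds; "tau": joint torques, N m; "position": TCP position; "ee_rot": TCP orientation; "ft_force": force on the tool from outside, world axes, zero at the start; "torque": the same for the moment, N m; "grip_width": opening from 0.0 (shut) to 1.0 (fully open); "grasp_force": force on a finger pad.
Only numpy, scipy, OpenCV 4.12 (cv2) and the standard library are available. Lean on these libraries where they do the work, as an engineer would, in place of code of your own. Each camera call takes 0.05 s, during which the arm holds its last target. There are 200 camera calls.

TASK

Pull the blue drawer of the drying cabinet out to its stop, first standing whatever is in its way somewhere else on the bench so that the drawer pushes nothing. Then stir the green media in the tray with the four-tined rake, not with the fingers, until every piece lies about a centimetre or more from where it first lay in the tray, and stand the rake back upright on the bench. Leave the drawer fully out with all the media in it, flange and motor standing upright on the bench, and the oil bottle and the tin where they are; knock nothing over.

Things in the scene. Friction and masses are not known exactly. Their poses are not given: they have to be found in the camera images.
- drawer (a joint): the drawer's slide: 0 shut, grows as it is pulled out of the cabinet (towards the cabinet's local -x), 0.150 m at its stop; it stays where it is left (about 7 N of friction).
- drawer_handle (a point): middle of the drawer's steel bar handle, on the bar's axis. Bar 10 mm thick, straight for 100 mm along the cabinet's y, 66 mm above the bench, its axis 35 mm out from the blue drawer front (200 wide, 84 high, 14 mm thick; top edge 92 mm above the bench). Moves with the drawer; axes as the cabinet's.
- tray_floor (a point): centre of the drawer's inner floor, 14 mm above the bench; moves with the drawer, axes as the cabinet's. The aluminium tray inside is 136 mm along x by 164 mm along y; side and back walls rise 42 mm above this floor, the drawer front 78 mm. With the drawer at its stop the whole tray is out in the open; the handle is 117 mm from this point towards local -x.
- cabinet: dark steel bench-top drying cabinet with one blue-fronted drawer, fixed to the bench: 200 deep (x), 220 wide (y), 100 mm high; origin at the centre of its underside. The drawer comes out along its local -x, towards the robot; drawer front and handle pass just above the bench.
- rake: stirring rake standing upright on its four steel tines (8 mm thick, 52 mm long, at the corners of a 36 mm square, 44 mm over all). Above them a 48 mm square, 10 mm thick aluminium head (52 to 62 mm up), then an orange square grip, 26 x 26 mm, from 62 to 137 mm above the tips. Origin in the middle between the tine tips; z up, x and y along the sides of grip and head. 160 g.
- flange: machined aluminium flange standing on its base: disc 80 mm across and 14 mm high, with a 38 mm boss up to 75 mm. Origin under the centre. About 500 g.
- motor: bare electric motor standing on end: dark body with copper band, 68 mm across and 46 mm high, on top a steel nose 30 mm across, from 46 to 80 mm high. Origin under the centre. About 600 g.
- oil: bystander: white oil bottle with a red cap, 52 mm across, 130 mm high, loose; origin under its centre.
- tin: bystander: blue tin, 64 mm across, 85 mm high, loose; origin under its centre.
- media1_center (a point): centre of media piece 1 of 8: green cylinder, 26 mm across, 18 mm high, 20 g. The eight lie flat on the tray floor in three rows with the middle place empty (rows 40 mm apart in x, 44 mm in y), hidden until the drawer is out.
- media2_center (a point): centre of media piece 2 of 8: green cylinder, 26 mm across, 18 mm high, 20 g. As piece 1.
- media3_center (a point): centre of media piece 3 of 8: green cylinder, 26 mm across, 18 mm high, 20 g. As piece 1.
- media4_center (a point): centre of media piece 4 of 8: green cylinder, 26 mm across, 18 mm high, 20 g. As piece 1.
- media5_center (a point): centre of media piece 5 of 8: green cylinder, 26 mm across, 18 mm high, 20 g. As piece 1.
- media6_center (a point): centre of media piece 6 of 8: green cylinder, 26 mm across, 18 mm high, 20 g. As piece 1.
- media7_center (a point): centre of media piece 7 of 8: green cylinder, 26 mm across, 18 mm high, 20 g. As piece 1.
- media8_center (a point): centre of media piece 8 of 8: green cylinder, 26 mm across, 18 mm high, 20 g. As piece 1.

How it is judged:
By the outcome, as a careful person would: the job done as asked, in the order asked, and still so for the second after the job is handed in, with the robot touching nothing.
It also fails if it takes over 72 s, if anything falls off the work surface, if the arm or the gripper's body presses on something with over 40 N, if the wrist force passes 120 N, or if a joint passes its speed limit or range.

## Working session

There is one attempt and no reset: what is moved stays moved. The work goes in short steps, Python scripts to look and compute and a tool call to move; the robot and the scene stay as the last step left them, time stands still between calls to the robot, and variables do not carry over. Pictures are saved under pics/ and viewed, at most 10 in all, crops included, and the job is handed in when it is done.

Besides the shell and the picture viewer there is one more tool, called after "Request:" in YAML: its name, and indented under it one key for each argument. step_arm: Moves the arm, as the interface text tells. Its arguments: {"type":"object","properties":{"moves":{"type":"array","items":{"type":"array","items":{"type":"number"}}},"grip_force":{"type":"number"}},"required":["moves"]}

```bash
mkdir -p pics; cat > h.py <<'E'
import numpy as np, cv2
from workcell import manip
def cam(n):
    c=manip.camera(n); c['R']=cv2.Rodrigues(np.array(c['rvec'],float))[0] if 'rvec' in c else None
    return c
def onplane(c,u,v,z):
    d=c['R'].T@np.linalg.inv(c['K'])@np.array([u,v,1.]); o=-c['R'].T@np.array(c['tvec'],float).ravel()
    return o+d*(z-o[2])/d[2]
def proj(c,p):
    q=c['K']@(c['R']@np.array(p,float)+np.array(c['tvec'],float).ravel()); return q[:2]/q[2]
E
python3 - <<'E'
from h import *
for n in('scene','top'):
    c=cam(n); cv2.imwrite(f'pics/{n}0.png',c['image']); print(n,c['K'].tolist(),-c['R'].T@np.array(c['tvec']).ravel(),c['R'].round(3).tolist())
o=manip.get_obs(); print(o)
E
```

```text
scene [[437.9820547871439, 0.0, 317.598586604535], [0.0, 437.9820547871439, 243.4369612137635], [0.0, 0.0, 1.0]] [0.90169167 0.46402118 0.64305383] [[-0.84, 0.542, -0.019], [0.402, 0.6, -0.692], [-0.363, -0.589, -0.722]]
top [[509.60192739423434, 0.0, 320.3404502828832], [0.0, 509.60192739423434, 247.72462790249074], [0.0, 0.0, 1.0]] [ 0.46606968 -0.00434012  0.97839037] [[-0.027, -0.999, -0.03], [-0.984, 0.032, -0.175], [0.176, 0.025, -0.984]]
{'clock': 0.1, 'joint_pos': array([ 1.28144062,  0.33281238, -0.06469688,  1.46086094,  0.02161954,
        1.34991178, -0.08849639]), 'joint_velocities': array([-0.00016979, -0.00049359, -0.00010768, -0.0012394 , -0.00146564,
        0.00127855, -0.00105052]), 'tau': array([ 1.88841572e-03, -6.26748133e+01,  4.93020017e-02, -3.92429709e+01,
        1.63798785e-02,  6.89832552e-03, -4.76155674e-05]), 'position': array([ 0.16465048, -0.60256819,  0.23059146]), 'ee_rot': array([ 9.91116532e-01,  1.32994738e-01, -1.25317867e-04, -6.35958388e-04]), 'ft_force': array([-0.22018668, -0.4310698 ,  0.60855517]), 'torque': array([-0.00369035, -0.03207183,  0.0166324 ]), 'grasp_force': 0.0, 'grip_width': 0.9977998200227952}
```

View pics/scene0.png

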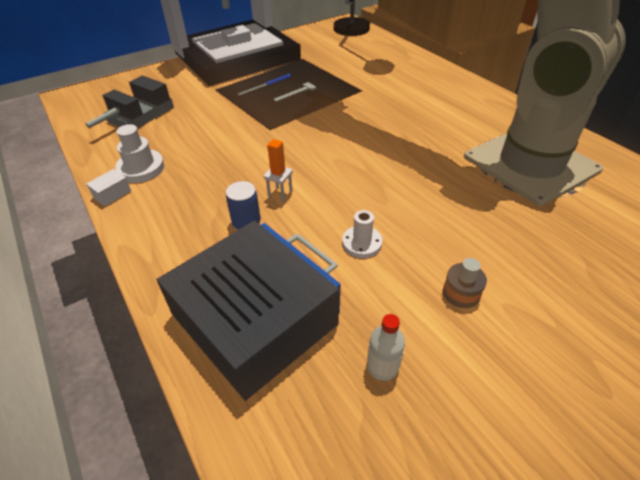

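View pics/top0.png

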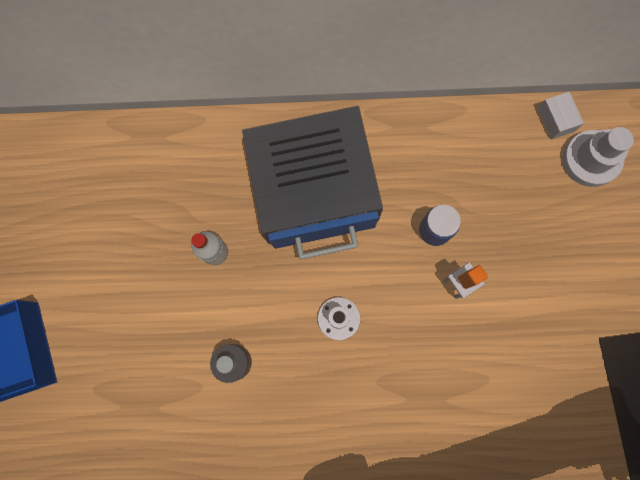

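Scene: cabinet right of the middle with the handle towards the robot; flange directly in front of the handle (top view 339,319), motor left (230,362), rake (468,280) right, by the tin (440,225); oil at (210,247).

```bash
python3 - <<'E'
from h import *
c=cam('top');s=cam('scene')
P={'cabTL':(243,130,.1),'cabTR':(360,108,.1),'cabBR':(381,208,.1),'hL':(299,256,.066),'hR':(357,246,.066),'flange disc':(339,319,.014),'flange boss':(339,317,.075),'motor nose':(225,364,.08),'rake top':(479,274,.137),'tin':(443,221,.085),'oil':(199,241,.125)}
for k,(u,v,z) in P.items(): print(k,onplane(c,u,v,z).round(4))
Q={'flange boss':(364,217,.075),'motor nose':(471,267,.08),'rake':(276,144,.137),'oil':(391,322,.128),'tin':(242,191,.085)}
for k,(u,v,z) in Q.items(): print('s',k,onplane(s,u,v,z).round(4))
im=c['image']
a=cv2.resize(im[240:320,420:520],None,fx=4,fy=4,interpolation=3)
b=cv2.resize(im[280:400,190:390],None,fx=4,fy=4,interpolation=3)
hcrop=cv2.resize(im[200:280,250:400],None,fx=4,fy=4,interpolation=3)
out=np.zeros((480+0,800,3),np.uint8);
out=np.zeros((600,800,3),np.uint8); out[:320,:400]=a; out[:320,400:]=hcrop[:, :400]
bb=cv2.resize(im[290:390,200:380],None,fx=2.8,fy=2.8,interpolation=3); out[320:600,:504]=bb
cv2.imwrite('pics/crop1.png',out)
hsv=cv2.cvtColor(im,40)
m=cv2.inRange(hsv,(5,200,150),(12,255,255)); m[:, :420]=0;m[:,520:]=0
print('orange',cv2.boundingRect(m))
E
```

```text
cabTL [0.8475 0.154  0.1   ]
cabTR [ 0.8816 -0.062   0.1   ]
cabBR [ 0.6912 -0.0912  0.1   ]
hL [0.6155 0.0581 0.066 ]
hR [ 0.6304 -0.0477  0.066 ]
flange disc [ 0.502 -0.011  0.014]
flange boss [ 0.5032 -0.0107  0.075 ]
motor nose [0.428  0.1892 0.08  ]
rake top [ 0.5642 -0.243   0.137 ]
tin [ 0.6673 -0.2018  0.085 ]
oil [0.6375 0.2256 0.125 ]
s flange boss [ 0.5052 -0.0087  0.075 ]
s motor nose [0.4344 0.1942 0.08  ]
s rake [ 0.5652 -0.2338  0.137 ]
s oil [0.6399 0.2271 0.128 ]
s tin [ 0.6682 -0.1979  0.085 ]
orange (468, 266, 19, 18)
```

View pics/crop1.png

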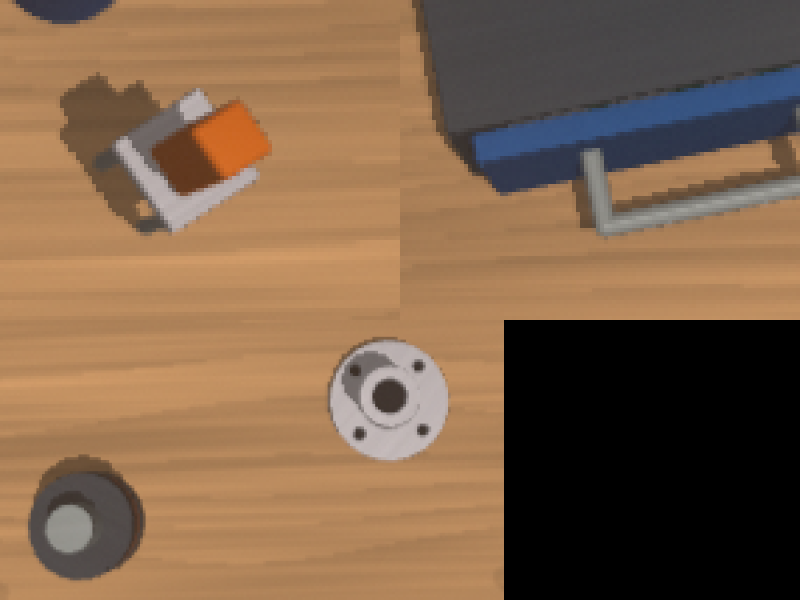

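Request:
step_arm:
  moves:
    - [0,24,42,-4,0,0,0.145]
    - [0,48,84,-8,0,0,0.29]
    - [0,72,126,-12,0,0,0.435]
    - [0,96,168,-16,0,0,0.58]
    - [0,120,210,-20,0,0,0.725]
    - [0,144,252,-24,0,0,0.87]
    - [0,168,294,-28,0,0,1.015]
    - [0,192,336,-32,0,0,1.16]
    - [0,216,378,-36,0,0,1.305]
    - [0,240,420,-40,0,0,1.45]
  grip_force: 60

```text
clock: 1.2
position: [0.4053, -0.1811, 0.1914]
ee_rot: [0.651, 0.759, -0.0, 0.0]
ft_force: [1.0, 0.1, 0.2]
grip_width: 1.002
grasp_force: 0.0
```

Request:
step_arm:
  moves:
    - [0,25,43,-8,0,0,0]
    - [0,50,86,-16,0,0,0]
    - [0,75,129,-24,0,0,0]
    - [0,99,171,-50,0,0,0]
    - [0,99,171,-80,0,0,0]
    - [0,99,171,-110,0,0,0]
    - [0,99,171,-135,0,0,0]
    - [0,99,171,-151,0,0,0]
    - [0,99,171,-151,0,0,0]
    - [0.7,99,171,-151,0,0,0]

```text
clock: 2.2
position: [0.5042, -0.0119, 0.0411]
ee_rot: [0.654, 0.757, 0.0, 0.0]
ft_force: [0.4, 0.1, 1.2]
grip_width: 0.858
grasp_force: 0.0
```

Request:
step_arm:
  moves:
    - [0.7,0,0,0,0,0,0]
    - [0.7,0,0,0,0,0,0]
    - [0.7,0,0,0,0,0,0]
    - [0.7,0,0,0,0,0,0]
    - [0.7,0,0,10,0,0,0]
    - [0.7,0,0,30,0,0,0]

```text
clock: 2.8
position: [0.5022, -0.012, 0.0697]
ee_rot: [0.654, 0.757, -0.001, -0.001]
ft_force: [0.1, 0.1, -5.1]
grip_width: 0.422
grasp_force: 61.0
```

Request:
step_arm:
  moves:
    - [0.7,-10,-25,10,0,0,0]
    - [0.7,-25,-60,10,0,0,0]
    - [0.7,-43,-100,10,0,0,0]
    - [0.7,-62,-142,10,0,0,0]
    - [0.7,-80,-184,10,0,0,0]
    - [0.7,-94,-216,0,0,0,0]
    - [0.7,-102,-234,-10,0,0,0]
    - [0.7,-102,-238,-20,0,0,0]
    - [0.7,-102,-238,-27,0,0,0]
    - [0.7,-102,-238,-29,0,0,0]

```text
clock: 3.8
position: [0.4015, -0.2493, 0.0415]
ee_rot: [0.653, 0.757, -0.0, -0.001]
ft_force: [-14.5, 1.9, 24.3]
grip_width: 0.421
grasp_force: 64.2
```

Request:
step_arm:
  moves:
    - [0.7,0,0,0,0,0,0]
    - [0.3,0,0,0,0,0,0]
    - [0.1,0,0,0,0,0,0]
    - [0.1,0,0,0,0,0,0]
    - [0.1,0,0,20,0,0,0]
    - [0.1,0,0,60,0,0,0]
    - [0.3,10,20,100,0,0,0]
    - [0.6,34,50,110,0,0,0]
    - [0.65,60,85,110,0,0,0]
    - [0.65,86,120,110,0,0,0]

```text
clock: 4.8
position: [0.4891, -0.1288, 0.1525]
ee_rot: [0.654, 0.756, 0.0, 0.001]
ft_force: [-0.4, -0.2, 0.1]
grip_width: 0.35
grasp_force: 0.0
```

```bash
python3 - <<'E'
from h import *
c=cam('top');cv2.imwrite('pics/top1.png',c['image']); o=manip.get_obs(); print(o['position'],o['ee_rot'],o['grip_width'])
im=c['image']
hsv=cv2.cvtColor(im,40)
m=cv2.inRange(hsv,(105,100,40),(125,255,255)); m[:200]=0;m[262:]=0;m[:,:250]=0;m[:,395:]=0
r=cv2.minAreaRect(cv2.findNonZero(m)); print(cv2.boxPoints(r).tolist())
E
```

```text
[ 0.49258662 -0.12137592  0.15265363] [0.65112021 0.75897033 0.00233989 0.00101932] 0.3520597835669743
[[267.628662109375, 233.23609924316406], [376.79046630859375, 210.2546844482422], [380.01593017578125, 225.5756378173828], [270.8541259765625, 248.5570526123047]]
```

View pics/top1.png

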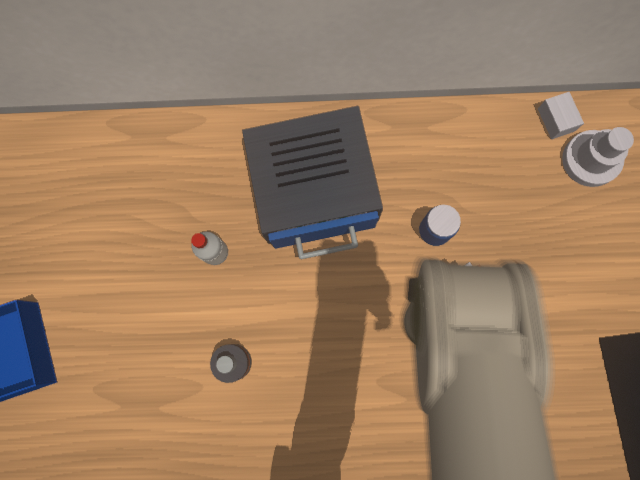

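Flange is out of the handle's path (now hidden beneath the arm); cabinet unmoved. Verifying the bar's position in both views.

```bash
python3 - <<'E'
from h import *
c=cam('top');s=cam('scene')
y=np.array([-np.sin(.150),np.cos(.150),0]);m=np.array([.623,.005,.066])
out=[]
for k,(x0,y0,w,h) in((c,(280,220,100,60)),(s,(270,220,100,70))):
    f=6; im=cv2.resize(k['image'][y0:y0+h,x0:x0+w],None,fx=4,fy=4,interpolation=3)
    for t in(-.05,0,.05):
        p=(proj(k,m+t*y)-[x0,y0]+.5)*4; cv2.circle(im,(int(p[0]),int(p[1])),2,(0,0,255),-1)
    out.append(cv2.copyMakeBorder(im,0,280-im.shape[0],0,0,0))
cv2.imwrite('pics/hand.png',np.hstack(out))
E
```

```text
(no output)
```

View pics/hand.png

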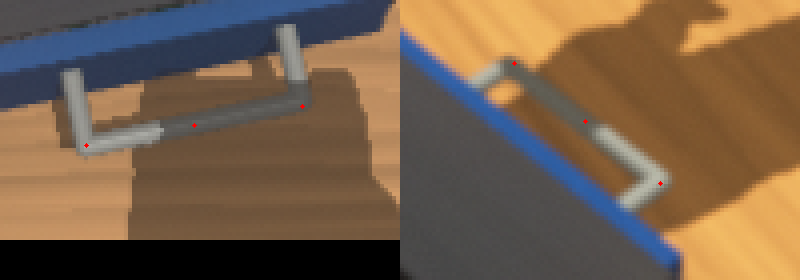

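Projected bar points (red) lie on the bar in both views. Moving above it.

Request:
step_arm:
  moves:
    - [0.65,35,35,0,0,0,-0.005]
    - [0.65,70,70,0,0,0,-0.005]
    - [0.65,105,105,0,0,0,-0.005]
    - [0.65,130,130,0,0,0,-0.005]
    - [0.65,130,130,0,0,0,-0.005]
    - [0.65,130,130,0,0,0,-0.005]

```text
clock: 5.55
position: [0.6177, -0.0001, 0.1508]
ee_rot: [0.655, 0.755, -0.0, -0.0]
ft_force: [0.6, -0.6, -0.0]
grip_width: 0.35
grasp_force: 0.0
```

Request:
step_arm:
  moves:
    - [0.65,3,5,-25,0,0,0]
    - [0.65,3,5,-50,0,0,0]
    - [0.65,3,5,-70,0,0,0]
    - [0.65,3,5,-85,0,0,0]
    - [0.65,3,5,-97,0,0,0]
    - [0.65,3,5,-104,0,0,0]
    - [0.65,3,5,-104,0,0,0]

```text
clock: 6.25
position: [0.6207, 0.0039, 0.0485]
ee_rot: [0.656, 0.755, -0.001, 0.001]
ft_force: [-7.2, -3.3, 8.4]
grip_width: 0.349
grasp_force: 5.6
```

Request:
step_arm:
  moves:
    - [1,0,0,0,0,0,0]
    - [1,0,0,0,0,0,0]
    - [1,0,0,0,0,0,0]
    - [1,0,0,0,0,0,0]

```text
clock: 6.65
position: [0.6219, 0.0046, 0.0484]
ee_rot: [0.656, 0.755, 0.001, 0.001]
ft_force: [1.2, -3.3, 5.7]
grip_width: 0.09
grasp_force: 58.4
```

Request:
step_arm:
  moves:
    - [1,-8,-1,0,0,0,0]
    - [1,-23,-3,0,0,0,0]
    - [1,-40,-6,0,0,0,0]
    - [1,-57,-9,0,0,0,0]
    - [1,-74,-11,0,0,0,0]
    - [1,-91,-14,0,0,0,0]
    - [1,-108,-16,0,0,0,0]
    - [1,-125,-19,0,0,0,0]
    - [1,-138,-21,0,0,0,0]
    - [1,-146,-22,0,0,0,0]

```text
clock: 7.65
position: [0.4766, -0.0212, 0.0484]
ee_rot: [0.657, 0.754, -0.0, 0.004]
ft_force: [10.6, -17.6, -1.8]
grip_width: 0.093
grasp_force: 59.0
```

Request:
step_arm:
  moves:
    - [1,-2,0,0,0,0,0]
    - [1,-5,-1,0,0,0,0]
    - [1,-5,-1,0,0,0,0]
    - [1,-5,-1,0,0,0,0]

```text
clock: 8.05
position: [0.4758, -0.0213, 0.0486]
ee_rot: [0.656, 0.754, 0.004, 0.006]
ft_force: [31.4, -13.3, -24.9]
grip_width: 0.09
grasp_force: 58.5
```

Request:
step_arm:
  moves:
    - [1,3,0,0,0,0,0]
    - [0.66,3,0,0,0,0,0]
    - [0.66,2,0,0,0,0,0]
    - [0.66,2,0,0,0,0,0]
    - [0.66,2,0,20,0,0,0]
    - [0.66,2,0,50,0,0,0]
    - [0.66,2,-10,90,0,0,0]
    - [0.66,-20,-60,130,0,0,0]
    - [0.66,-40,-105,150,0,0,0]
    - [0.66,-40,-150,150,0,0,0]

```text
clock: 9.05
position: [0.4312, -0.1553, 0.1981]
ee_rot: [0.654, 0.756, 0.0, 0.002]
ft_force: [1.4, -0.2, 0.4]
grip_width: 0.344
grasp_force: 0.0
```

```bash
python3 - <<'E'
from h import *
s=cam('scene');cv2.imwrite('pics/scene1.png',s['image'])
c=cam('top');im=c['image'];cv2.imwrite('pics/top2.png',im); o=manip.get_obs(); print(o['position'],o['ee_rot'],o['grip_width'])
E
```

```text
[ 0.43009173 -0.16126803  0.19646315] [ 6.58686432e-01  7.52416339e-01 -4.84583020e-04  1.26558645e-03] 0.3377167460982484
```

View pics/top2.png

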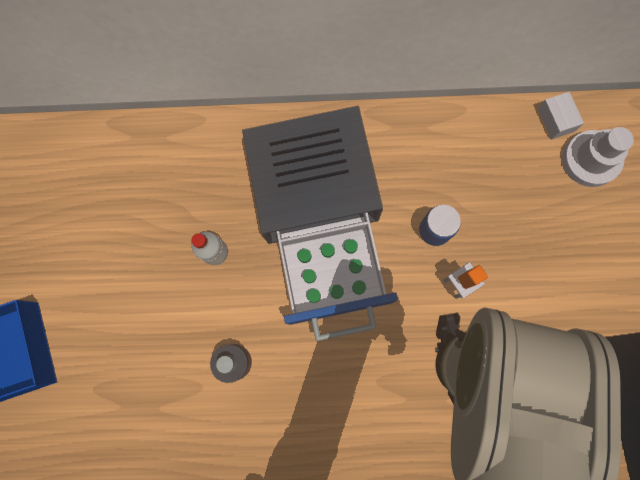

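Drawer out with all eight green pieces visible in the tray (rows around (305..360, 245..295)); rake at (468,280) still standing. Measuring media grid and rake.

```bash
cat > meas.py <<'E'
from h import *
def media(im,c,z=.032):
    hsv=cv2.cvtColor(im,40); m=cv2.inRange(hsv,(55,120,30),(90,255,255)); m[:200]=0;m[330:]=0;m[:,:260]=0;m[:,400:]=0
    n,l,st,ce=cv2.connectedComponentsWithStats(m)
    return [(onplane(c,*ce[i],z-.003)[:2],st[i,4]) for i in range(1,n) if st[i,4]>20]
E
python3 - <<'E'
from meas import *
c=cam('top'); P=media(c['image'],c)
X=np.array([p for p,a in P]); print(X.round(4).tolist(),[a for p,a in P])
np.save('m0.npy',X)
# grid fit: corner pairs; fit yaw by least squares
cen=X.mean(0)
best=None
for a in np.linspace(0,.35,351):
    R=np.array([[np.cos(a),-np.sin(a)],[np.sin(a),np.cos(a)]])
    L=(X-cen)@R; G=np.c_[np.round(L[:,0]/.04)*.04,np.round(L[:,1]/.044)*.044]
    e=((L-G-(L-G).mean(0))**2).sum()
    if best is None or e<best[0]: best=(e,a,cen+R@(L-G).mean(0))
print('tray',best,'rms',np.sqrt(best[0]/8))
im=c['image'];hsv=cv2.cvtColor(im,40)
for lo in(120,180,200,220):
    m=cv2.inRange(hsv,(4,190,lo),(13,255,255)); m[:255]=0;m[300:]=0;m[:,:440]=0;m[:,500:]=0
    q=cv2.findNonZero(m)
    if q is not None:
        r=cv2.minAreaRect(q); print(lo,len(q),r,onplane(c,*r[0],.137).round(4))
s=cam('scene');hsv=cv2.cvtColor(s['image'],40)
m=cv2.inRange(hsv,(4,190,120),(13,255,255)); m[:,:250]=0;m[:,300:]=0;m[:120]=0;m[200:]=0
print(cv2.boundingRect(m)); 
a=cv2.resize(im[255:305,440:500],None,fx=6,fy=6,interpolation=3);b=cv2.resize(s['image'][130:210,240:310],None,fx=5,fy=5,interpolation=3)
o=np.zeros((400,720,3),np.uint8);o[:300,:360]=a;o[:,370:720]=b;cv2.imwrite('pics/rake.png',o)
E
```

```text
[[0.6383, -0.0372], [0.632, 0.0066], [0.6228, 0.0517], [0.6067, -0.0484], [0.5836, 0.0431], [0.5464, 0.0354]] [np.int32(115), np.int32(119), np.int32(113), np.int32(27), np.int32(116), np.int32(117)]
tray (np.float64(5.7008831484790336e-05), np.float64(0.20500000000000002), array([ 0.59340869, -0.00136734])) rms 0.0026694763410824215
120 219 ((477.1153259277344, 274.4230651855469), (15.254256248474121, 14.699555397033691), 56.3099365234375) [ 0.5636 -0.2398  0.137 ]
180 200 ((477.69232177734375, 274.5384826660156), (14.42220401763916, 13.867504119873047), 56.30992889404297) [ 0.5634 -0.2407  0.137 ]
200 183 ((477.9615173339844, 274.6922912597656), (13.867504119873047, 13.035452842712402), 56.30992889404297) [ 0.5631 -0.2412  0.137 ]
220 6 ((476.6000671386719, 280.70001220703125), (2.683281421661377, 2.236067771911621), 63.43495178222656) [ 0.5533 -0.2381  0.137 ]
(268, 142, 17, 33)
```

View pics/rake.png

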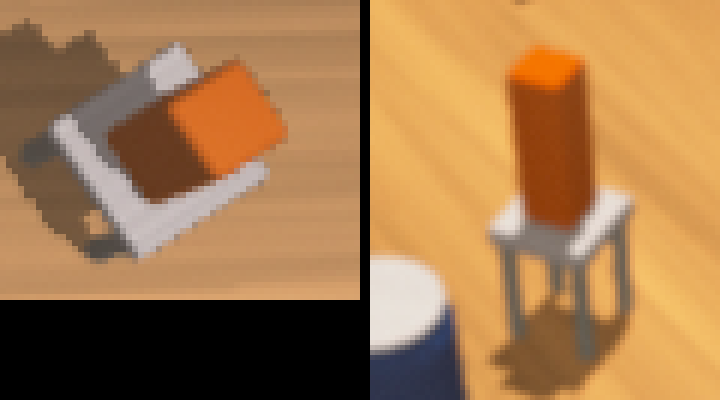

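Request:
step_arm:
  moves:
    - [0.4,20,-10,0,0,0,0.1]
    - [0.4,45,-26,0,0,0,0.2]
    - [0.4,72,-42,0,0,0,0.3]
    - [0.4,100,-58,0,0,0,0.4]
    - [0.4,125,-72,0,0,0,0.44]
    - [0.4,134,-77,0,0,0,0.44]
    - [0.4,134,-77,0,0,0,0.44]
    - [0.4,134,-77,0,0,0,0.44]

```text
clock: 10.05
position: [0.5651, -0.2303, 0.1952]
ee_rot: [0.474, 0.88, 0.0, -0.001]
ft_force: [-0.3, 0.4, -0.4]
grip_width: 0.606
grasp_force: 0.0
```

```bash
sed -i 's/(55,120,30)/(50,70,15)/' meas.py; python3 - <<'E'
from meas import *
s=cam('scene'); print('rake s',onplane(s,275.6,143.4,.137).round(4))
o=manip.get_obs(); print(o['position'],o['ee_rot'],2*np.degrees(np.arctan2(o['ee_rot'][1],o['ee_rot'][0]))-90)
c=cam('top'); cv2.imwrite('pics/top3.png',c['image'])
for k,im in((c,c['image']),(c,cv2.imread('pics/top2.png'))):
    P=media(im,k); X=np.array([p for p,a in P]); print(X.round(4).tolist(),[int(a) for p,a in P])
    if len(X)<6: continue
    cen=X.mean(0);best=None
    for a in np.linspace(0,.35,351):
        R=np.array([[np.cos(a),-np.sin(a)],[np.sin(a),np.cos(a)]])
        L=(X-cen)@R; G=np.c_[np.round(L[:,0]/.04)*.04,np.round(L[:,1]/.044)*.044]
        e=((L-G-(L-G).mean(0))**2).sum()
        if best is None or e<best[0]: best=(e,a,cen+R@(L-G).mean(0))
    print(best,len(X)); 
    if len(X)==8: np.save('m0.npy',X)
E
```

```text
rake s [ 0.5648 -0.2362  0.137 ]
[ 0.56488888 -0.2306836   0.19553288] [ 4.74457731e-01  8.80278240e-01  1.09179699e-04 -2.64510896e-04] 33.35189983935905
[[0.638, -0.037], [0.6315, 0.007], [0.6225, 0.0512], [0.5995, -0.045], [0.5832, 0.0428], [0.5595, -0.0491], [0.5528, -0.0073], [0.5464, 0.0355]] [140, 139, 141, 143, 138, 136, 143, 141]
(np.float64(1.2108587049055346e-05), np.float64(0.17400000000000002), array([ 5.91674864e-01, -2.52119001e-04])) 8
[[0.638, -0.037], [0.6315, 0.0069], [0.6226, 0.0513], [0.5997, -0.0446], [0.5831, 0.0428], [0.5593, -0.0493], [0.553, -0.0073], [0.5464, 0.0355]] [137, 138, 140, 133, 136, 129, 131, 141]
(np.float64(1.1298496448918491e-05), np.float64(0.17400000000000002), array([ 5.91699322e-01, -2.03078967e-04])) 8
```

Request:
step_arm:
  moves:
    - [0.4,-1,-8,-10,0,0,0]
    - [0.4,-1,-8,-40,0,0,0]
    - [0.4,-1,-8,-70,0,0,0]
    - [0.4,-1,-8,-95,0,0,0]
    - [0.4,-1,-8,-106,0,0,0]
    - [0.4,-1,-8,-106,0,0,0]
    - [0.8,-1,-8,-106,0,0,0]
    - [0.8,-1,-8,-106,0,0,0]
    - [0.8,-1,-8,-106,0,0,0]
    - [0.8,-1,-8,-106,0,0,0]

```text
clock: 11.15
position: [0.5651, -0.2405, 0.0909]
ee_rot: [0.475, 0.88, 0.0, 0.001]
ft_force: [-1.7, 0.6, 6.2]
grip_width: 0.301
grasp_force: 62.7
```

Request:
step_arm:
  moves:
    - [0.8,0,0,15,0,0,0]
    - [0.8,0,0,45,0,0,0]
    - [0.8,0,0,80,0,0,0]
    - [0.8,2,18,105,0,0,-0.05]
    - [0.8,6,55,110,0,0,-0.15]
    - [0.8,11,98,110,0,0,-0.25]
    - [0.8,16,142,110,0,0,-0.35]
    - [0.8,21,184,110,0,0,-0.408]
    - [0.8,25,222,110,0,0,-0.408]
    - [0.8,27,240,110,0,0,-0.408]

```text
clock: 12.15
position: [0.5912, 0.0048, 0.2009]
ee_rot: [0.641, 0.767, 0.001, -0.0]
ft_force: [0.1, 0.4, -1.6]
grip_width: 0.296
grasp_force: 61.8
```

Request:
step_arm:
  moves:
    - [0.8,0,0,0,0,0,0]
    - [0.8,0,0,0,0,0,0]
    - [0.8,0,0,0,0,0,0]

```text
clock: 12.45
position: [0.5913, -0.0019, 0.1997]
ee_rot: [0.644, 0.765, -0.0, 0.0]
ft_force: [-1.2, -0.6, -1.8]
grip_width: 0.299
grasp_force: 61.8
```

```bash
python3 - <<'E'
from h import *
o=manip.get_obs(); print(o['position'],o['ee_rot'],2*np.degrees(np.arctan2(o['ee_rot'][1],o['ee_rot'][0]))-90,o['ft_force'])
s=cam('scene'); cv2.imwrite('pics/s2.png',cv2.resize(s['image'][130:330,200:440],None,fx=3,fy=3,interpolation=3))
E
```

```text
[ 0.59133472 -0.00187153  0.19974991] [ 6.44131463e-01  7.64914721e-01 -2.55967495e-04  2.50434192e-04] 9.79882031603276 [-1.2429538  -0.61445006 -1.75902079]
```

View pics/s2.png

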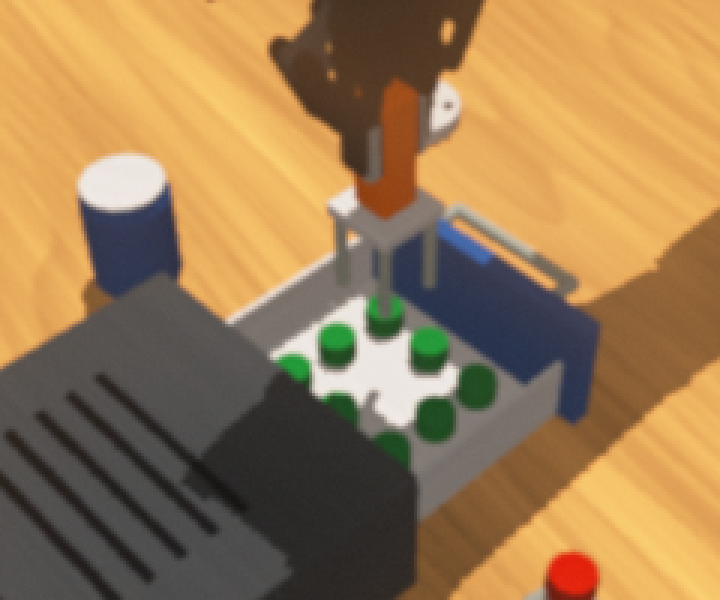

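Rake hangs upright above the tray; tine tips at crop pixels (343,285), (385,315), (430,287).

```bash
python3 - <<'E'
from h import *
s=cam('scene')
for u,v in((343,285),(430,287),(385,315)): print(onplane(s,u/3+200,v/3+130,.109).round(4))
E
```

```text
[ 0.6137 -0.0126  0.109 ]
[0.5723 0.0172 0.109 ]
[0.607  0.0218 0.109 ]
```

Request:
step_arm:
  moves:
    - [0.8,0,0,-20,0,0,0]
    - [0.8,0,0,-45,0,0,0]
    - [0.8,0,0,-65,0,0,0]
    - [0.8,0,0,-80,0,0,0]
    - [0.8,0,0,-88,0,0,0]
    - [0.8,0,0,-91,0,0,0]
    - [0.8,0,0,-91,0,0,0]

```text
clock: 13.25
position: [0.5916, -0.0003, 0.1088]
ee_rot: [0.643, 0.765, 0.0, 0.0]
ft_force: [-0.8, 0.5, -1.7]
grip_width: 0.294
grasp_force: 61.9
```

Request:
step_arm:
  moves:
    - [0.8,-2,9,0,0,0,0]
    - [0.8,-3,18,0,0,0,0]
    - [0.8,7,19,0,0,0,0]
    - [0.8,17,21,0,0,0,0]
    - [0.8,15,29,0,0,0,0]
    - [0.8,14,37,0,0,0,0]
    - [0.8,16,23,0,0,0,0]
    - [0.8,18,11,0,0,0,0]
    - [0.8,20,0,0,0,0,0]
    - [0.8,22,-12,0,0,0,0]

```text
clock: 14.25
position: [0.6134, -0.0136, 0.1085]
ee_rot: [0.644, 0.765, -0.0, 0.0]
ft_force: [1.0, 0.8, -0.8]
grip_width: 0.298
grasp_force: 61.9
```

Request:
step_arm:
  moves:
    - [0.8,2,-9,0,0,0,0]
    - [0.8,4,-18,0,0,0,0]
    - [0.8,-6,-20,0,0,0,0]
    - [0.8,-16,-21,0,0,0,0]
    - [0.8,-26,-23,0,0,0,0]
    - [0.8,-36,-25,0,0,0,0]
    - [0.8,-38,-15,0,0,0,0]
    - [0.8,-40,-3,0,0,0,0]
    - [0.8,-42,9,0,0,0,0]
    - [0.8,-44,20,0,0,0,0]

```text
clock: 15.25
position: [0.5689, 0.0096, 0.1085]
ee_rot: [0.643, 0.766, -0.0, -0.0]
ft_force: [4.1, -1.5, -1.2]
grip_width: 0.296
grasp_force: 61.9
```

Request:
step_arm:
  moves:
    - [0.8,-2,12,0,0,0,0]
    - [0.8,-4,22,0,0,0,0]
    - [0.8,6,24,0,0,0,0]
    - [0.8,16,25,0,0,0,0]
    - [0.8,26,27,0,0,0,0]
    - [0.8,36,29,0,0,0,0]
    - [0.8,29,10,0,0,0,0]
    - [0.8,22,-8,0,0,0,0]
    - [0.8,22,-8,0,0,0,0]
    - [0.8,22,-8,0,0,0,0]

```text
clock: 16.25
position: [0.5918, -0.0004, 0.1084]
ee_rot: [0.644, 0.765, 0.0, -0.0]
ft_force: [-0.3, 0.2, -0.9]
grip_width: 0.297
grasp_force: 61.9
```

```bash
python3 - <<'E'
from meas import *
o=manip.get_obs(); print(o['position'],o['grip_width'],o['ft_force'])
c=cam('top');s=cam('scene'); a=cv2.resize(c['image'][200:350,250:410],None,fx=2.5,fy=2.5,interpolation=3); b=cv2.resize(s['image'][130:330,230:430],None,fx=2,fy=2,interpolation=3)
out=np.zeros((400,800,3),np.uint8); out[:375,:400]=a; out[:,400:]=b; cv2.imwrite('pics/st1.png',out)
E
```

```text
[ 5.91846802e-01 -3.95462217e-04  1.08446002e-01] 0.2971330399629213 [-0.27683617  0.17610913 -0.90510527]
```

View pics/st1.png

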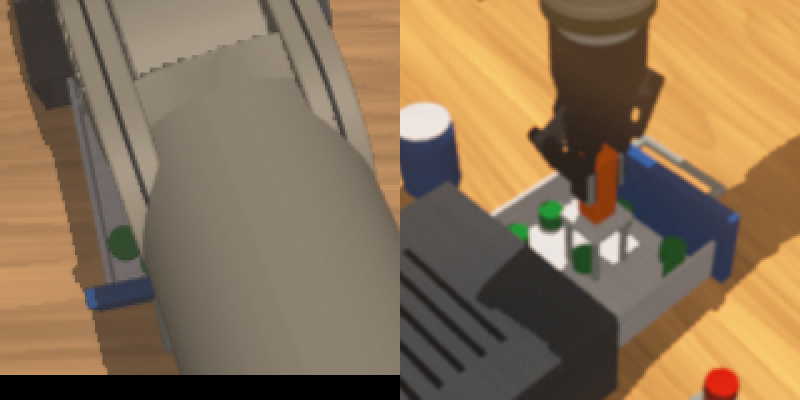

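Arm hides the tray from above; several pieces have clearly shifted in the scene view. Lifting out and looking.

Request:
step_arm:
  moves:
    - [0.8,0,0,15,0,0,0]
    - [0.8,0,0,40,0,0,0]
    - [0.8,0,0,70,0,0,0]
    - [0.8,0,0,98,0,0,0]
    - [0.8,-4,-30,105,0,0,0]
    - [0.8,-10,-70,105,0,0,0]
    - [0.8,-16,-112,105,0,0,0]
    - [0.8,-22,-155,105,0,0,0]
    - [0.8,-28,-195,105,0,0,0]
    - [0.8,-32,-225,105,0,0,0]

```text
clock: 17.35
position: [0.559, -0.2277, 0.2148]
ee_rot: [0.644, 0.765, -0.0, 0.001]
ft_force: [0.4, -0.3, -1.6]
grip_width: 0.296
grasp_force: 62.0
```

```bash
python3 - <<'E'
from meas import *
c=cam('top'); cv2.imwrite('pics/top4.png',c['image']);P=media(c['image'],c); X=np.array([p for p,a in P]); X0=np.load('m0.npy')
a=.174;R=np.array([[np.cos(a),-np.sin(a)],[np.sin(a),np.cos(a)]]);t=np.array([.5917,-.0003])
print('old',((X0-t)@R*1e3).round(0).tolist()); print('new',((X-t)@R*1e3).round(0).tolist(),[int(a) for p,a in P])
print('nearest orig',(np.linalg.norm(X[:,None]-X0[None],axis=2)*1e3).min(1).round(0))
cv2.imwrite('pics/st2.png',cv2.resize(c['image'][190:350,250:450],None,fx=3,fy=3,interpolation=3))
E
```

```text
old [[39.0, -44.0], [40.0, 0.0], [39.0, 45.0], [0.0, -45.0], [-1.0, 44.0], [-40.0, -43.0], [-39.0, -0.0], [-38.0, 43.0]]
new [[56.0, -3.0], [42.0, -69.0], [55.0, 35.0], [11.0, -2.0], [-3.0, -69.0], [-36.0, 69.0], [-52.0, -23.0], [-53.0, 48.0]] [145, 136, 141, 137, 137, 147, 121, 120]
nearest orig [16. 25. 19. 30. 24. 26. 23. 15.]
```

View pics/st2.png

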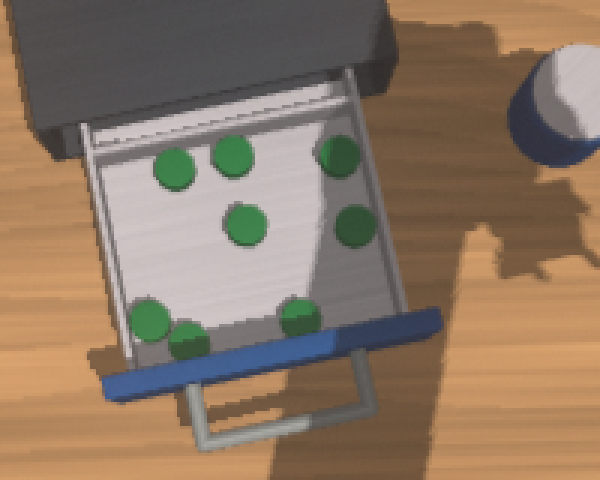

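All eight pieces lie in the tray, each ≥15 mm from every original spot, and the drawer is still out. Standing the rake back.

Request:
step_arm:
  moves:
    - [0.8,2,-12,-20,0,0,0]
    - [0.8,2,-12,-55,0,0,0]
    - [0.8,2,-12,-85,0,0,0]
    - [0.8,2,-12,-105,0,0,0]
    - [0.8,2,-12,-115,0,0,0]
    - [0.8,2,-12,-119,0,0,0]
    - [0.8,2,-12,-120,0,0,0]
    - [0.8,2,-12,-120,0,0,0]

```text
clock: 18.2
position: [0.5621, -0.2372, 0.0948]
ee_rot: [0.643, 0.766, 0.0, 0.001]
ft_force: [0.3, -0.6, -1.1]
grip_width: 0.295
grasp_force: 62.0
```

Request:
step_arm:
  moves:
    - [0.8,0,0,-2,0,0,0]
    - [0.8,0,0,-3,0,0,0]
    - [0.8,0,0,-3,0,0,0]

```text
clock: 18.5
position: [0.5618, -0.2374, 0.0913]
ee_rot: [0.643, 0.765, 0.0, 0.001]
ft_force: [0.6, -0.0, 2.3]
grip_width: 0.296
grasp_force: 62.4
```

Touching the bench (force turned upward). Releasing and retreating.

Request:
step_arm:
  moves:
    - [0.6,0,0,0,0,0,0]
    - [0.4,0,0,0,0,0,0]
    - [0.4,0,0,0,0,0,0]
    - [0.4,0,0,0,0,0,0]
    - [0.4,0,0,25,0,0,0]
    - [0.4,0,0,60,0,0,0]
    - [0.4,0,0,100,0,0,0]
    - [0.4,0,0,135,0,0,0]
    - [0.4,-30,-30,140,0,0,0]
    - [0.4,-60,-60,140,0,0,0]

```text
clock: 19.5
position: [0.502, -0.2969, 0.2323]
ee_rot: [0.642, 0.767, 0.0, 0.002]
ft_force: [0.4, -0.4, -0.2]
grip_width: 0.601
grasp_force: 0.0
```

Request:
step_arm:
  moves:
    - [0.4,-30,-30,0,0,0,0]
    - [0.4,-60,-60,0,0,0,0]
    - [0.4,-90,-90,0,0,0,0]
    - [0.4,-120,-120,0,0,0,0]
    - [0.4,-150,-150,0,0,0,0]
    - [0.4,-150,-150,0,0,0,0]
    - [0.4,-150,-150,0,0,0,0]

```text
clock: 20.2
position: [0.3506, -0.4477, 0.2304]
ee_rot: [0.644, 0.765, 0.0, -0.0]
ft_force: [0.9, 0.5, -0.9]
grip_width: 0.601
grasp_force: 0.0
```

```bash
python3 - <<'E'
from meas import *
o=manip.get_obs(); print(o['position'],o['ft_force'],o['clock'])
c=cam('top');s=cam('scene');im=c['image'];cv2.imwrite('pics/topF.png',im)
P=media(im,c);X=np.array([p for p,a in P]);X0=np.load('m0.npy');print(len(X),(np.linalg.norm(X[:,None]-X0[None],axis=2)*1e3).min(1).round(0))
def rect(im,lo,hi,x0,x1,y0,y1):
    m=cv2.inRange(cv2.cvtColor(im,40),lo,hi)[y0:y1,x0:x1]; q=cv2.findNonZero(m); 
    return None if q is None else (cv2.boundingRect(q),len(q),(q.reshape(-1,2).mean(0)+[x0,y0]).round(1).tolist())
o2=cv2.imread('pics/top2.png');o0=cv2.imread('pics/top0.png')
print('front',[rect(i,(105,100,40),(125,255,255),270,410,285,335) for i in(o2,im)])
print('rake top',rect(im,(4,190,120),(13,255,255),430,520,230,320),'start',rect(o0,(4,190,120),(13,255,255),430,520,230,320))
print('rake scene',rect(s['image'],(4,190,100),(13,255,255),250,300,120,200),rect(cv2.imread('pics/scene0.png'),(4,190,100),(13,255,255),250,300,120,200))
g=lambda i:rect(i,(0,0,120),(180,60,255),400,520,330,420)
print('flange top',g(im),'scene',rect(s['image'],(0,0,120),(180,60,255),270,345,150,260))
b=(0.4015,-.249,.07); print('exp flange px',proj(c,b),proj(s,b))
for n,bx in(('tin',(415,465,200,250)),('oil',(185,232,225,270)),('motor',(205,255,340,390))):
    A,B=[i[bx[2]:bx[3],bx[0]:bx[1]].astype(int) for i in(o0,im)]; print(n,abs(A-B).mean().round(1))
E
```

```text
[ 0.35063468 -0.44769922  0.23038997] [ 0.91985964  0.48497761 -0.94991861] 20.2
8 [16. 25. 19. 30. 24. 26. 23. 15.]
front [((14, 14, 102, 24), 580, [323.6, 311.4]), ((14, 8, 113, 30), 846, [340.0, 307.6])]
rake top ((38, 38, 18, 17), 221, [476.4, 275.8]) start ((38, 36, 19, 19), 217, [477.1, 274.6])
rake scene ((18, 23, 18, 32), 431, [277.2, 158.3]) ((18, 22, 17, 33), 419, [276.2, 158.1])
flange top ((80, 50, 9, 11), 2, [484.0, 385.0]) scene ((0, 18, 75, 92), 1469, [314.5, 231.4])
exp flange px [479.5803598  372.69992949] [337.13693908 143.08244768]
tin 4.0
oil 3.8
motor 3.3
```

Rake stands where it was and the bystanders are unchanged. The releasing finger may have nudged the drawer a little, so I'll re-grip with a narrower opening and confirm the stop.

Request:
step_arm:
  moves:
    - [0.74,8,30,0,0,0,0]
    - [0.74,20,70,0,0,0,0]
    - [0.74,33,112,0,0,0,0]
    - [0.74,46,156,0,0,0,0]
    - [0.74,59,200,0,0,0,0]
    - [0.74,72,244,0,0,0,0]
    - [0.74,85,290,0,0,0,0]
    - [0.74,98,334,-20,0,0,0]
    - [0.74,111,380,-40,0,0,0]
    - [0.74,122,415,-60,0,0,0]

```text
clock: 21.3
position: [0.4738, -0.028, 0.1705]
ee_rot: [0.642, 0.767, 0.0, 0.001]
ft_force: [0.6, -1.1, 0.5]
grip_width: 0.258
grasp_force: 0.0
```

Request:
step_arm:
  moves:
    - [0.74,3,11,-20,0,0,0]
    - [0.74,3,11,-20,0,0,0]
    - [0.74,3,11,-20,0,0,0]
    - [0.74,3,11,-20,0,0,0]

```text
clock: 21.7
position: [0.4767, -0.0219, 0.1515]
ee_rot: [0.644, 0.765, 0.0, 0.001]
ft_force: [-0.0, -0.1, 0.5]
grip_width: 0.26
grasp_force: 0.0
```

Request:
step_arm:
  moves:
    - [0.74,0,0,-25,0,0,0]
    - [0.74,0,0,-50,0,0,0]
    - [0.74,0,0,-75,0,0,0]
    - [0.74,0,0,-93,0,0,0]
    - [0.74,0,0,-102,0,0,0]
    - [0.74,0,0,-102,0,0,0]

```text
clock: 22.3
position: [0.4764, -0.0221, 0.0487]
ee_rot: [0.644, 0.765, -0.0, 0.0]
ft_force: [0.2, 0.6, 0.3]
grip_width: 0.258
grasp_force: 0.0
```

Request:
step_arm:
  moves:
    - [1,0,0,0,0,0,0]
    - [1,0,0,0,0,0,0]
    - [1,0,0,0,0,0,0]
    - [1,0,0,0,0,0,0]

```text
clock: 22.7
position: [0.4771, -0.0218, 0.0495]
ee_rot: [0.644, 0.765, 0.0, 0.001]
ft_force: [0.2, -1.7, 7.1]
grip_width: 0.094
grasp_force: 59.1
```

Request:
step_arm:
  moves:
    - [1,-2,0,0,0,0,0]
    - [1,-4,-1,0,0,0,0]
    - [1,-6,-1,0,0,0,0]
    - [1,-6,-1,0,0,0,0]
    - [1,-6,-1,0,0,0,0]

```text
clock: 23.2
position: [0.4759, -0.0219, 0.0497]
ee_rot: [0.643, 0.766, 0.005, 0.004]
ft_force: [28.9, 1.0, -25.9]
grip_width: 0.09
grasp_force: 58.4
```

Stop confirmed at the same point (.476). Releasing gently.

Request:
step_arm:
  moves:
    - [1,3,0,0,0,0,0]
    - [1,4,0,0,0,0,0]
    - [0.76,4,0,0,0,0,0]
    - [0.76,4,0,0,0,0,0]
    - [0.76,4,0,0,0,0,0]

```text
clock: 23.7
position: [0.4736, -0.0223, 0.0482]
ee_rot: [0.643, 0.766, -0.0, -0.0]
ft_force: [0.0, -0.3, 0.9]
grip_width: 0.239
grasp_force: 0.0
```

Request:
step_arm:
  moves:
    - [0.76,0,0,10,0,0,0]
    - [0.76,0,0,30,0,0,0]
    - [0.76,0,0,60,0,0,0]
    - [0.76,0,0,100,0,0,0]
    - [0.76,0,0,150,0,0,0]
    - [0.76,-10,-40,170,0,0,0]
    - [0.76,-22,-80,180,0,0,0]
    - [0.76,-33,-125,180,0,0,0]
    - [0.76,-45,-170,180,0,0,0]
    - [0.76,-57,-215,180,0,0,0]

```text
clock: 24.7
position: [0.4165, -0.2386, 0.2295]
ee_rot: [0.643, 0.766, -0.0, 0.001]
ft_force: [0.4, -0.2, 0.6]
grip_width: 0.242
grasp_force: 0.0
```

Request:
step_arm:
  moves:
    - [0.76,-10,-40,0,0,0,0]
    - [0.76,-22,-84,0,0,0,0]
    - [0.76,-34,-128,0,0,0,0]
    - [0.76,-46,-172,0,0,0,0]
    - [0.76,-58,-216,0,0,0,0]
    - [0.76,-70,-260,0,0,0,0]
    - [0.76,-70,-260,0,0,0,0]
    - [0.76,-70,-260,0,0,0,0]

```text
clock: 25.5
position: [0.3468, -0.4975, 0.2286]
ee_rot: [0.644, 0.765, 0.001, -0.0]
ft_force: [0.7, 1.5, 0.1]
grip_width: 0.24
grasp_force: 0.0
```

```bash
python3 - <<'E'
from meas import *
c=cam('top');s=cam('scene');o=manip.get_obs();print(o['position'],o['ft_force'],o['clock'])
P=media(c['image'],c);X=np.array([p for p,a in P]);X0=np.load('m0.npy');print(len(X),(np.linalg.norm(X[:,None]-X0[None],axis=2)*1e3).min(1).round(0))
for n,k,f in(('top',c,'top0'),('scene',s,'scene0')):
    d=cv2.absdiff(k['image'],cv2.imread(f'pics/{f}.png')).max(2); m=cv2.inRange(cv2.cvtColor(k['image'],40),(0,0,50),(180,75,255))&((d>30).astype(np.uint8)*255)
    N,l,st,ce=cv2.connectedComponentsWithStats(m)
    p=proj(k,(.4015,-.249,.0));q=proj(k,(.4015,-.249,.075));print(n,'exp base',p.round(),'top',q.round())
    for i in range(1,N):
        if st[i,4]>60 and np.linalg.norm(ce[i]-(p+q)/2)<60: print(st[i].tolist(),ce[i].round())
E
```

```text
[ 0.34818864 -0.49595388  0.22900942] [-0.41971594  0.33667239  0.25009425] 25.6
8 [14. 25. 18. 32. 24. 26. 24. 16.]
top exp base [469. 370.] top [480. 373.]
[447, 348, 45, 45, 1567] [469. 370.]
scene exp base [337. 168.] top [337. 141.]
[321, 140, 32, 38, 740] [336. 162.]
```

```bash
python3 -c "
from workcell import manip
print(manip.hand_in())"
```

```text
the job is handed in; nothing more can be done
None
```

The job is handed in: the drawer is out at its stop with all eight media pieces in it, each about 14 mm or more from every starting spot; the rake and flange stand upright on the bench, the motor, oil bottle and tin are where they were, and it took about 26 s (the hand-in call returned no verdict).

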